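# Scan a parts tote and tip it to gather the spacers for a count

## Robot

A 7-joint arm with a two-finger parallel gripper is mounted at the origin on a cart in front of the work surface, level with it; the furniture and walls round the work are solid. World frame = base frame: x ahead of the robot, y to its left, z up, the work surface at z = 0. Lengths are in m, angles in rad, forces in N, time in s.
With the tool pointing down it reaches from about 0.4 to 0.85 m from the base axis. Payload 10.4 kg.
Tool frame: the origin (TCP) lies at the very end of the fingers, on their centre line; the grasp point (between the pads) lies 19 mm behind it (r.pinch_z is the distance from the TCP to the grasp point, in m); z points along the fingers, y is the line along which they close (so a half turn about z gives the same grasp; the last joint's range is limited). The gripper opens to 87 mm and grips with 3 to 60 N. Pads are 19 mm wide; open, the fingers measure 117 mm over their backs; the gripper's body (75 mm by 190 mm) begins 51 mm behind the grasp point.
Start: joints at [1.162, 0.332, -0.065, 1.46, 0.022, 1.35, -0.088], TCP at [0.235, -0.579, 0.223] pointing down, gripper open.
Joint ranges: [-2.6, 2.6], [-0.5, 2.12], [-1.47, 1.34], [0.16, 2.42], [-1.27, 4.41], [0.06, 2.06], [-2.6, 2.6]. Speed limits (rad/s): [2.22, 2.22, 2.79, 2.79, 3.14, 3.14, 3.14].

## Interface

Orientations are given as a unit quaternion [x, y, z, w].
In Python, from bench import sensors, vision, r gives the robot as it stands.
- The arm moves only by the shell command python3 -m crank 'ROWS' [OPENING] [FORCE]. ROWS is JSON, a list of rows, each a list of 2 entries, a list of its own where there are three numbers: the shift along the tool's x, y, z normalised to -1 to 1, where 1 is 3 cm, then the turn about the tool's z normalised to -1 to 1, where 1 is 8 degrees. A call has 1 to 12 rows; each row shifts and turns the commanded pose from where the row before left it, along the tool's axes as they then stand; what a row does not reach is not made up. A row lasts 1/8 s, in which the tool goes at most 62.5 mm and 10.7 degrees, less where a joint would pass 70% of its speed; a pose out of reach is approached as far as the arm can. A call with a number of a shift or a turn outside -1 to 1 is refused whole. A call with a gripper value outside its range is refused whole. OPENING is the opening, from 0 (shut) to 1 (fully open), set as the call begins (- or left out, the last holds). The fingers move at their own pace and stop on an object; FORCE is the grip in N (left out, the last holds). Time passes only in rows, so rows that do not move let the fingers close. It gives the time, the measured TCP pose, the force, the opening and the grip force at its end, in the units of the state.
- sensors.read_state(): the state, without advancing time (a new reading comes with each control period).
- vision.camera(name): name is "side" or "top"; returns the picture (400x640x3 uint8, red, green, blue); there is no depth.
- vision.camera_model(name): a dict with "vertical_fov" (degrees; the focal length in pixels is half the picture's height over the tangent of half this angle, whatever the lens; pixels are square), "cx", "cy" (the principal point, pixels), "camera_from_world" (4x4, takes a point from world to camera coordinates). Camera axes: x right, y down, z forward; pixel columns grow to the right and rows downward; lengths in m; the calibration is good to about 2 mm. A picture is of the moment at which its call begins. camera_model takes no time and is no camera call.
- r.close_job(): hands the job in; it is judged then, once.
The state is a dict: "time": time; "joint_positions": joint angles; "joint_vel": joint speeds; "joint_torque": joint torques, N m; "ee_pos": TCP position; "eef_rot": TCP orientation; "ft_force": force on the tool from outside, world axes, zero at the start; "torque": the same for the moment, N m; "width": finger opening in m; "grip_force": force on a finger pad.
Only numpy, scipy, OpenCV 4.12 (cv2) and the standard library are available. Lean on these libraries where they do the work, as an engineer would, in place of code of your own. Each camera call takes 0.05 s, during which the arm holds its last target. There are 200 camera calls.

## Task

Take the stick scanner from its desk stand, hold it steady for about a second with its nose some 8 cm above the bar label on the tote's ledge and pointing down at it, and stand it back in its stand nose down. Then pick the tote up by its handle and tip it towards its cut-off corner until all four steel spacers have slid together into that corner, spilling none. Finish still holding the tote like that, steady in the air, clear of the bench and tipped, so that the spacers can be counted; leave the dish, the tweezers and the wafer shipper where they are.

Things in the scene. Friction and masses are not known exactly. Their poses are not given: they have to be found in the camera images.
- scanner_grip (a point): Cordless stick-type scanner: an upright grey cylinder 28 mm in diameter, 134 mm long, 0.12 kg. This point is on its axis, 100 mm above the nose tip and 34 mm below its top end (grasp here, from above). Its z axis runs along the scanner from nose to tail (up while it stands in its stand); it is round, so yaw does not matter.
- scanner_nose (a point): Tip of the scanner's nose (reading window), on the axis; same axes as scanner_grip. The scanner reads along the -z axis, straight out of the nose. The nose is 16 mm across and widens over 24 mm to the full 28 mm.
- scanner: The scanner as a body; its origin is the nose tip.
- stand_seat (a point): Scanner's desk stand: heavy steel foot 84 mm in diameter with a black upright cup, fixed. This point is the centre of the cup's inner floor, where the scanner's nose tip rests; z up. The cup is 33 mm wide inside in its upper part, narrows to 22 mm at its floor, and is 50 mm deep; outside 43 mm. Its rim is 50 mm above this point.
- tote_grip (a point): Centre of the grey grip sleeve on the rigid carrying bow of the white open parts tote (0.2 to 0.33 kg empty): sleeve 96 mm long (tote's x axis), 16 mm wide (y), 18 mm high, 104 mm above the tote's underside and over its middle. Axes: the tote's own, x along its length, y across, z up.
- tote: The same tote, 190 mm long (x), 140 mm wide (y), standing on the bench; origin at the centre of its underside, same axes as tote_grip. Walls 42 mm high and 5 mm thick, floor 5 mm thick, so the space inside is 180 x 130 mm.
- pick_corner (a point): The tote's cut-off corner, at its -x, -y end: instead of a right angle the corner is cut at 45 degrees, 45 mm from each side, by a wall only 30 mm high (25 mm above the inner floor). This point is at the inner face of the middle of that wall, 7 mm above the inner floor. In the tote's frame it is 69 mm towards -x and 44 mm towards -y from the tote's middle.
- label (a point): Bar label (70 x 24 mm, white with black bars) on the ledge outside the tote's long +y wall, opposite the cut-off corner's side; the ledge slopes down outwards by 20 degrees. This point is the middle of the label, 36 mm above the tote's underside, 85 mm to +y and 15 mm to +x from the tote's middle. Axes: those of the tote.
- spacer0_mid (a point): Loose turned steel spacer in the tote, number 1 of 4, all alike: ring 18 mm in diameter, 14 mm long, 8 mm bore, 22 g, standing on end. This point is its centre. It slides on the tote's floor when that is tipped by roughly 7 to 11 degrees or more.
- spacer1_mid (a point): Loose turned steel spacer in the tote, number 2 of 4, all alike: ring 18 mm in diameter, 14 mm long, 8 mm bore, 22 g, standing on end. This point is its centre. It slides on the tote's floor when that is tipped by roughly 7 to 11 degrees or more.
- spacer2_mid (a point): Loose turned steel spacer in the tote, number 3 of 4, all alike: ring 18 mm in diameter, 14 mm long, 8 mm bore, 22 g, standing on end. This point is its centre. It slides on the tote's floor when that is tipped by roughly 7 to 11 degrees or more.
- spacer3_mid (a point): Loose turned steel spacer in the tote, number 4 of 4, all alike: ring 18 mm in diameter, 14 mm long, 8 mm bore, 22 g, standing on end. This point is its centre. It slides on the tote's floor when that is tipped by roughly 7 to 11 degrees or more.
- petri_dish: Covered clear dish, 60 mm in diameter, 15 mm high; leave it alone. Origin at the centre of its underside.
- tweezers: Pale plastic tweezers lying on the bench, 125 mm long (along their y axis), 11 mm wide, 8 mm high; leave them alone. Origin at the centre of the underside.
- shipper: Round white single-wafer shipper, 64 mm in diameter, 11 mm high; leave it alone. Origin about its centre, on the underside.
Things that resemble listed ones, but are neither listed nor needed, are in the scene too. Of the things like the scanner, leave any that is orange; of the rest the larger one is meant.

How it is judged:
By the outcome, as a careful person would: the job done as asked, in the order asked, and still so for the second after the job is handed in, while the arm keeps its last pose, push and grip.
It also fails if it takes over 67 s, if anything falls off the work surface, if the arm or the gripper's body presses on something with over 40 N, if the wrist force passes 120 N, or if a joint passes its speed limit or range.

## Working session

There is one attempt and no reset: what is moved stays moved. The work goes in short steps, Python scripts to look and compute and a shell command to move; the robot and the scene stay as the last step left them, time stands still between calls to the robot, and variables do not carry over. Pictures are saved under pics/ and viewed, at most 10 in all, crops included, and the job is handed in when it is done.

```bash
ls; mkdir -p pics; python3 - <<'E'
from bench import sensors, vision, r
import cv2,numpy as np
for n in("top","side"):
    im=vision.camera(n); cv2.imwrite(f"pics/{n}0.png",im[:,:,::-1])
    m=vision.camera_model(n); print(n,m["vertical_fov"],m["cx"],m["cy"]);print(np.round(m["camera_from_world"],4).tolist(), [k for k in m])
s=sensors.read_state();print(s);print(r.pinch_z)
E
```

```text
pics
top 57.77743375966914 324.14170815321216 201.5513554147935
[[0.0118, -0.9998, 0.0136, -0.0898], [-0.9907, -0.0135, -0.1357, 0.5733], [0.1359, -0.0119, -0.9907, 1.1126], [0.0, 0.0, 0.0, 1.0]] ['vertical_fov', 'cx', 'cy', 'camera_from_world']
side 46.63521114905628 312.33768618301724 193.87688559802294
[[1.0, 0.0059, 0.0064, -0.5678], [0.0086, -0.5855, -0.8106, 0.0326], [-0.001, 0.8107, -0.5855, 1.6484], [0.0, 0.0, 0.0, 1.0]] ['vertical_fov', 'cx', 'cy', 'camera_from_world']
{'time': 0.1, 'joint_positions': array([ 1.16238857,  0.33277488, -0.06463271,  1.46083413,  0.02159331,
        1.34990893, -0.08849827]), 'joint_vel': array([-6.83024493e-04, -2.12539031e-04, -1.99492755e-03, -1.83575850e-03,
        9.96419454e-05,  7.30426148e-04,  8.30714213e-04]), 'joint_torque': array([ 1.63665783e-03, -6.24543428e+01,  2.47852091e-02, -3.90721607e+01,
       -6.14928547e-02,  3.66881245e-02,  8.56444558e-05]), 'ee_pos': array([ 0.23502683, -0.57876199,  0.22186551]), 'eef_rot': array([ 9.81455764e-01,  1.91687781e-01, -1.52796950e-04, -5.96115675e-04]), 'ft_force': array([-0.28291971, -0.52960032, -0.25599512]), 'torque': array([-0.0066072 ,  0.00613426, -0.00592385]), 'grip_force': 0.0, 'width': 0.08706711607906907}
0.0187
```

View pics/top0.png

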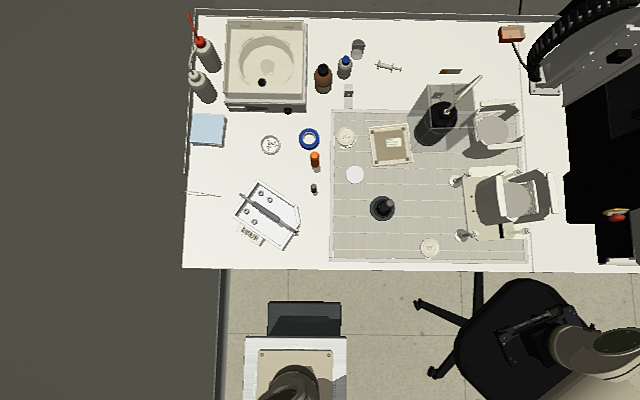

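View pics/side0.png

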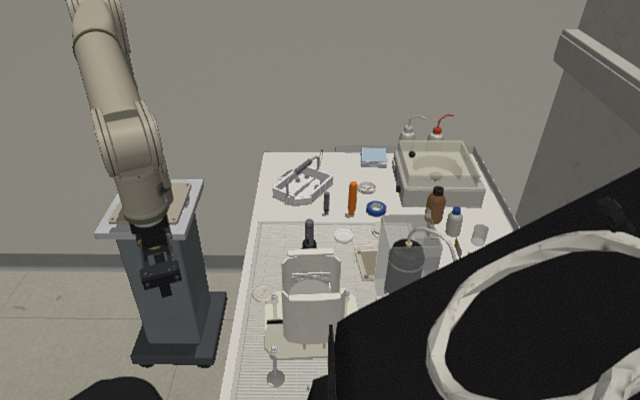

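The top picture shows the scanner-like things: a dark grey stick in a black stand at top (382,207) / side (309,235), an orange one at top (315,160) / side (352,198), and a small grey one at top (314,188) / side (326,203). I choose the one in the stand. The tote is at top (268,215) / side (303,185), and its label is near top (251,236).

```bash
cat > h.py <<'E'
import numpy as np,cv2
from bench import sensors, vision, r
from scipy.spatial.transform import Rotation as R
M={n:vision.camera_model(n) for n in("top","side")}
def proj(n,p):
    m=M[n];f=200/np.tan(np.radians(m["vertical_fov"]/2));T=np.array(m["camera_from_world"])
    c=np.atleast_2d(p)@T[:3,:3].T+T[:3,3];return c[:,:2]/c[:,2:]*f+[m["cx"],m["cy"]]
def ray(n,u,v):
    m=M[n];f=200/np.tan(np.radians(m["vertical_fov"]/2));T=np.array(m["camera_from_world"])
    d=T[:3,:3].T@np.array([(u-m["cx"])/f,(v-m["cy"])/f,1]);return -T[:3,:3].T@T[:3,3],d
def atz(n,u,v,z):
    o,d=ray(n,u,v);return o+d*(z-o[2])/d[2]
def crop(n,x,y,w,h,s,im=None):
    im=vision.camera(n) if im is None else im
    return cv2.resize(im[y:y+h,x:x+w],None,fx=s,fy=s,interpolation=cv2.INTER_CUBIC)[:,:,::-1]
E
python3 - <<'E'
from h import *
t=cv2.imread("pics/top0.png")[:,:,::-1];s=cv2.imread("pics/side0.png")[:,:,::-1]
a=crop("top",228,170,80,90,5,t);b=crop("top",360,185,50,45,8,t);c=crop("side",265,145,80,60,5,s);d=crop("side",290,210,40,50,7,s)
o=np.zeros((600,800,3),np.uint8)
o[:450,:400]=a;o[:300,400:800]=c
o[300:600,400:730]=cv2.resize(b,(330,300));o[450:600,0:120]=cv2.resize(d,(120,150))
cv2.imwrite("pics/c1.png",o)
print(atz("top",382,207,.1),atz("top",268,215,.05),atz("side",303,190,.03))
E
```

```text
[ 0.55192285 -0.25619577  0.1       ] [0.52810901 0.09274753 0.05      ] [0.53378129 0.04580448 0.03      ]
```

View pics/c1.png

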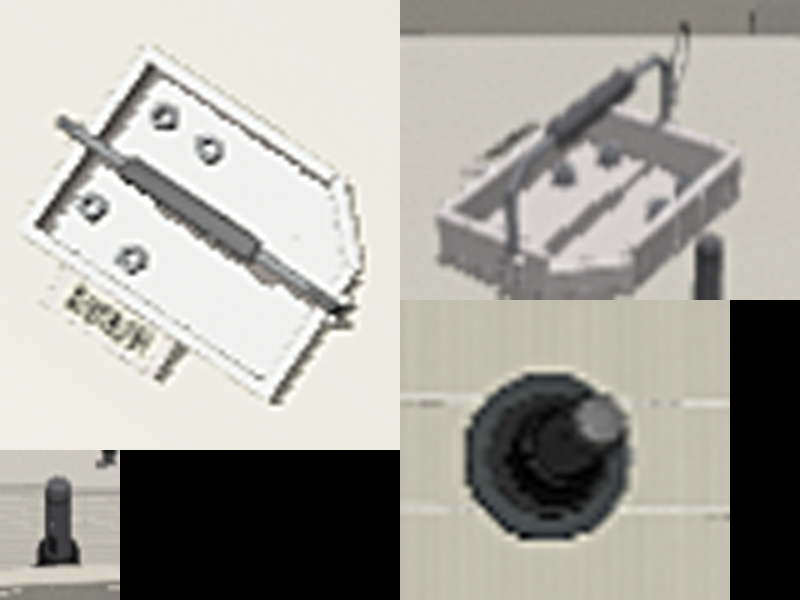

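```bash
python3 - <<'E'
from h import *
from scipy.optimize import least_squares
C=lambda a,b:(228+a/5,170+b/5)
S=lambda a,b:(265+(a-400)/5,145+b/5)
obs=[("top",(.048,0,.113),C(127,165)),("top",(-.048,0,.113),C(258,247)),("top",(.015,.085,.036),C(110,320)),
("top",(-.095,.07,.042),C(275,402)),("top",(.095,.07,.042),C(28,230)),("top",(.095,-.07,.042),C(147,50)),
("side",(.095,-.07,.042),S(738,153)),("side",(-.095,.07,.042),S(440,213)),("side",(-.048,0,.104),S(555,135)),("side",(.048,0,.104),S(630,75))]
def res(q):
    Z=R.from_euler("z",q[2]);o=[]
    for n,p,uv in obs:o+=list((proj(n,Z.apply(p)+[q[0],q[1],0])-uv).ravel())
    return np.array(o)
for y0 in(.5,2.6,-1,-2.5):
    l=least_squares(res,[.53,.07,y0],loss="soft_l1");print(l.cost,l.x)
    if l.cost<60:print(np.round(res(l.x).reshape(-1,2),1).tolist())
print("foot top",atz("top",382.4,208.3,.01))
g=lambda p:np.r_[(proj("top",p)-(390,203)).ravel(),(proj("side",p)-(309.3,220.7)).ravel()]
l=least_squares(g,[.55,-.25,.14]);print("scan top",l.x,l.fun)
s=sensors.read_state();print(R.from_quat(s["eef_rot"]).as_matrix().round(3))
E
```

```text
4.184668332070168 [0.53316478 0.08796159 1.01146846]
[[-0.2, -0.5], [0.6, 0.6], [1.1, -0.1], [-0.2, -1.4], [-1.2, 0.0], [0.0, -0.7], [0.2, -1.3], [-0.9, -0.4], [-0.6, 0.5], [-0.8, 0.3]]
4.184668332068195 [0.53316478 0.08796159 1.01146843]
[[-0.2, -0.5], [0.6, 0.6], [1.1, -0.1], [-0.2, -1.4], [-1.2, 0.0], [0.0, -0.7], [0.2, -1.3], [-0.9, -0.4], [-0.6, 0.5], [-0.8, 0.3]]
4.184668332068254 [0.53316478 0.08796159 1.01146844]
[[-0.2, -0.5], [0.6, 0.6], [1.1, -0.1], [-0.2, -1.4], [-1.2, 0.0], [0.0, -0.7], [0.2, -1.3], [-0.9, -0.4], [-0.6, 0.5], [-0.8, 0.3]]
4.184668332068299 [ 0.53316478  0.08796159 -5.27171688]
[[-0.2, -0.5], [0.6, 0.6], [1.1, -0.1], [-0.2, -1.4], [-1.2, 0.0], [0.0, -0.7], [0.2, -1.3], [-0.9, -0.4], [-0.6, 0.5], [-0.8, 0.3]]
foot top [ 0.55883343 -0.27306059  0.01      ]
scan top [ 0.55890612 -0.27137634  0.14631744] [-0.02414903 -0.26776132 -0.26644644  0.03896562]
[[ 0.927  0.376 -0.001]
 [ 0.376 -0.927  0.001]
 [-0.    -0.001 -1.   ]]
```

```bash
python3 -m crank '[[[1,-1,0],0],[[1,-1,0],0],[[1,-1,0],0],[[1,-1,0],0],[[1,-1,0],0],[[1,-0.43,0],0],[[1,0,0],0],[[1,0,0],0],[[1,0,0],0],[[1,0,0],0],[[1,0,0],0],[[1,0,0],0]]' 1
```

```text
time: 1.6
ee_pos: [0.5081, -0.2922, 0.2222]
eef_rot: [0.981, 0.192, -0.0, -0.0]
ft_force: [0.4, -0.6, -0.0]
width: 0.0875
grip_force: 0.0
```

```bash
python3 -m crank '[[[1,0,0],0],[[0.86,0,0],0],[[0,0,0],0],[[0,0,0],0]]'; python3 - <<'E'
from h import *
a=crop("top",340,165,100,75,4);b=crop("side",265,170,100,75,4)
cv2.imwrite("pics/c2.png",np.vstack([a,b]))
E
```

```text
time: 2.1
ee_pos: [0.5584, -0.2722, 0.2222]
eef_rot: [0.982, 0.191, -0.0, -0.0]
ft_force: [0.2, -0.5, 0.2]
width: 0.0874
grip_force: 0.0
```

View pics/c2.png

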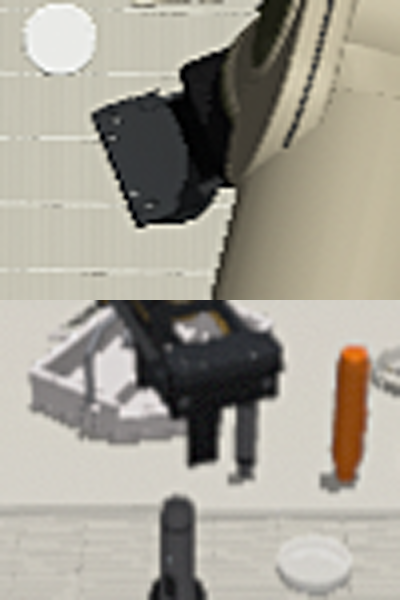

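The near finger is at (202,460) in the lower crop, as expected for a tool centred over the scanner axis (column 177). The thing at (245,475) is the small grey stick further back. I'll descend and grip.

```bash
python3 -m crank '[[[0,0,1],0],[[0,0,1],0],[[0,0,1],0],[[0,0,0.8],0],[[0,0,0.5],0],[[0,0,0],0]]' && python3 -m crank '[[[0,0,0],0],[[0,0,0],0],[[0,0,0],0],[[0,0,0],0],[[0,0,0],0]]' 0 25
```

```text
time: 2.95
ee_pos: [0.5584, -0.2719, 0.0929]
eef_rot: [0.982, 0.191, -0.001, -0.0]
ft_force: [0.5, 1.2, 0.8]
width: 0.0867
grip_force: 0.0
time: 3.58
ee_pos: [0.5592, -0.2717, 0.0936]
eef_rot: [0.981, 0.192, 0.0, 0.0]
ft_force: [0.3, 0.0, -0.1]
width: 0.0447
grip_force: 0.0
```

```bash
python3 -m crank '[[[0,0,0],0],[[0,0,0],0],[[0,0,0],0],[[0,0,0],0]]' 0 25
```

```text
time: 4.08
ee_pos: [0.5591, -0.2717, 0.0935]
eef_rot: [0.981, 0.192, -0.0, 0.0]
ft_force: [1.0, -0.2, -1.0]
width: 0.0275
grip_force: 25.0
```

```bash
python3 -m crank '[[[0,0,-0.5],0],[[0,0,-0.7],0],[[0,0,-1],0],[[0,0,-1],0],[[0,0,-1],0],[[0,0,-1],0],[[0,0,0],0]]' && python3 -m crank '[[[0.2,-0.5,0],0],[[0.2,-1,0],0],[[0.2,-1,0],0],[[0.2,-1,0],0],[[0.2,-1,0],0],[[0.2,-1,0],0],[[0.2,-1,0],0],[[0.2,-1,0],0],[[0.2,-1,0],0],[[0.2,-1,0],0],[[0.2,-1,0],0],[[0.2,-1,0],0]]'
```

```text
time: 4.95
ee_pos: [0.5603, -0.272, 0.2531]
eef_rot: [0.981, 0.192, 0.002, 0.002]
ft_force: [-0.4, 0.3, -2.0]
width: 0.0279
grip_force: 25.0
time: 6.45
ee_pos: [0.4945, 0.0769, 0.2484]
eef_rot: [0.981, 0.192, -0.001, 0.0]
ft_force: [1.2, 0.3, -0.9]
width: 0.0274
grip_force: 25.0
```

```bash
python3 -m crank '[[[0,-1,0],0],[[0,-1,0],0],[[0.06,-0.54,0.2],0],[[0,0,0.8],0],[[0,0,0.7],0],[[0,0,0],0],[[0,0,0],0]]'; python3 - <<'E'
from h import *
a=crop("top",220,165,100,100,4);b=crop("side",255,110,100,100,4)
cv2.imwrite("pics/c3.png",np.hstack([a,b]))
E
```

```text
time: 7.32
ee_pos: [0.4691, 0.1464, 0.1989]
eef_rot: [0.981, 0.192, 0.0, -0.0]
ft_force: [-0.8, -1.6, -0.6]
width: 0.0274
grip_force: 25.0
```

View pics/c3.png

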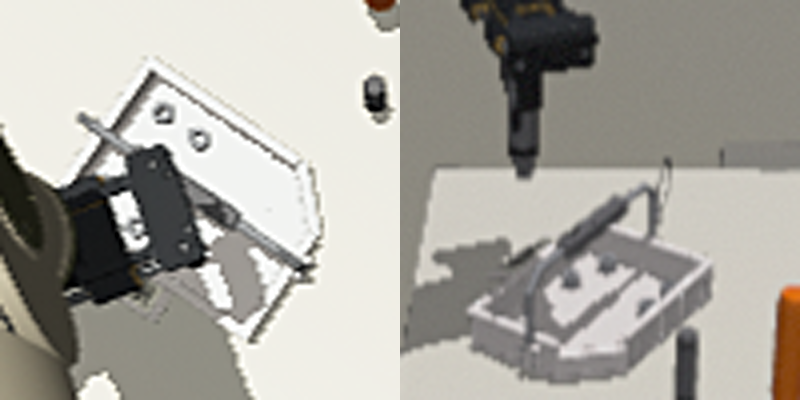

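The nose is at (123,172) in the right crop, over the label to within a pixel and about 8 cm up. The tote hasn't moved. I'll hold it there, then take it back.

```bash
python3 -m crank '[[[0,0,0],0],[[0,0,0],0],[[0,0,0],0],[[0,0,0],0],[[0,0,0],0],[[0,0,0],0],[[0,0,0],0],[[0,0,0],0],[[0,0,0],0],[[0,0,0],0],[[0,0,0],0]]' && python3 -m crank '[[[0,0,-0.8],0],[[0,0,-0.9],0],[[0,0.54,0],0],[[0,1,0],0],[[0,1,0],0],[[-0.2,1,0],0],[[-0.2,1,0],0],[[-0.2,1,0],0],[[-0.2,1,0],0],[[-0.2,1,0],0],[[-0.2,1,0],0],[[-0.2,1,0],0]]' && python3 -m crank '[[[-0.2,1,0],0],[[-0.2,1,0],0],[[-0.2,1,0],0],[[-0.2,1,0],0],[[-0.2,0.5,0],0],[[-0.2,0,0],0],[[0,0,0],0],[[0,0,0],0],[[0,0,0],0]]'
```

```text
time: 8.8
ee_pos: [0.469, 0.1463, 0.1986]
eef_rot: [0.981, 0.192, 0.0, 0.0]
ft_force: [0.0, 0.8, -1.9]
width: 0.0275
grip_force: 25.0
time: 10.3
ee_pos: [0.5373, -0.1367, 0.2482]
eef_rot: [0.982, 0.191, -0.001, -0.0]
ft_force: [0.7, -0.7, -1.0]
width: 0.0277
grip_force: 25.0
time: 11.42
ee_pos: [0.5555, -0.2724, 0.2498]
eef_rot: [0.981, 0.192, 0.0, 0.0]
ft_force: [-0.3, 0.4, -1.3]
width: 0.0277
grip_force: 25.0
```

```bash
python3 -m crank '[[[0.12,0.02,0.5],0],[[0,0,1],0],[[0,0,1],0],[[0,0,0.8],0],[[0,0,0],0],[[0,0,0],0]]' && python3 -m crank '[[[0,0,0.6],0],[[0,0,0.6],0],[[0,0,0.4],0],[[0,0,0.25],0],[[0,0,0],0],[[0,0,0],0]]'
```

```text
time: 12.18
ee_pos: [0.5593, -0.2724, 0.1512]
eef_rot: [0.981, 0.192, 0.0, 0.0]
ft_force: [-0.2, 0.2, -1.0]
width: 0.0277
grip_force: 25.0
time: 12.92
ee_pos: [0.5591, -0.2725, 0.0955]
eef_rot: [0.981, 0.192, 0.0, 0.0]
ft_force: [-0.2, -0.1, -0.7]
width: 0.0277
grip_force: 25.0
```

```bash
python3 -m crank '[[[0,0,0.05],0],[[0,0,0],0],[[0,0,0],0],[[0,0,0],0]]' 0.75 && python3 -m crank '[[[0,0,0],0],[[0,0,-0.3],0],[[0,0,-0.7],0],[[0,0,-1],0],[[0,0,-1],0],[[0,0,-1],0],[[0,0,-0.6],0]]' 1; python3 - <<'E'
from h import *
s=sensors.read_state();X=R.from_quat(s["eef_rot"]).as_matrix();p=s["ee_pos"]
a=1.0115;t=np.array([.53316+.03*np.cos(a),.08796+.03*np.sin(a),.2])
print((X.T@(t-p))/.03, np.degrees(np.arctan2(X[1,1],X[0,1]))-np.degrees(a)+90,s["joint_positions"].round(2))
a=crop("top",340,165,100,75,4);b=crop("side",265,170,100,75,4)
cv2.imwrite("pics/c4.png",np.vstack([a,b]))
E
```

```text
time: 13.42
ee_pos: [0.5589, -0.2725, 0.0937]
eef_rot: [0.981, 0.192, 0.0, 0.0]
ft_force: [-0.4, -0.7, 0.4]
width: 0.0592
grip_force: 0.0
time: 14.3
ee_pos: [0.5593, -0.2726, 0.2338]
eef_rot: [0.981, 0.192, 0.001, 0.001]
ft_force: [-0.1, -0.9, 0.6]
width: 0.0866
grip_force: 0.0
[  4.52440362 -12.05056805   1.11254246] -35.84996548789894 [ 0.66  0.34 -0.36  1.44  0.12  1.38 -0.89]
```

View pics/c4.png

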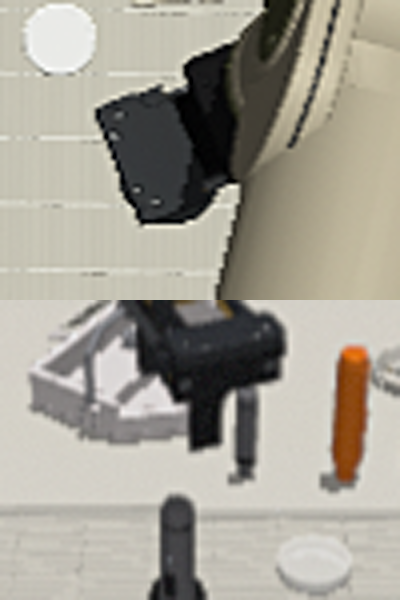

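The scanner stands in its stand again at (177,500), unchanged. On to the tote.

```bash
python3 -m crank '[[[0.38,-1,0],0],[[0.38,-1,0],0],[[0.38,-1,0],0],[[0.38,-1,0],0],[[0.38,-1,0],0],[[0.38,-1,0],0],[[0.38,-1,0],0],[[0.38,-1,0],0],[[0.38,-1,0],0],[[0.38,-1,0],0],[[0.38,-1,0],0],[[0.34,-1,0],0]]' && python3 -m crank '[[[0,0,0.4],-1],[[0,0,0.4],-1],[[0,0,0.3],-1],[[0,0,0],-1],[[0,0,0],-0.48],[[0,0,0],0],[[0,0,0],0]]'; python3 - <<'E'
from h import *
s=sensors.read_state();X=R.from_quat(s["eef_rot"]).as_matrix();p=s["ee_pos"]
a=1.0115;t=np.array([.53316+.03*np.cos(a),.08796+.03*np.sin(a),.085])
print((X.T@(t-p))/.03, np.degrees(np.arctan2(X[1,1],X[0,1]))-np.degrees(a)+90,s["joint_positions"].round(2))
E
```

```text
time: 15.9
ee_pos: [0.5484, 0.113, 0.2302]
eef_rot: [0.981, 0.192, -0.001, -0.0]
ft_force: [0.7, -0.0, -1.0]
width: 0.0868
grip_force: 0.0
time: 16.77
ee_pos: [0.5487, 0.112, 0.1979]
eef_rot: [0.875, 0.484, -0.0, -0.0]
ft_force: [0.8, -0.4, -0.4]
width: 0.0868
grip_force: 0.0
[ 0.04813446 -0.01234307  3.76467546] -0.10312473037308223 [ 0.29  0.27 -0.67  1.64  0.17  1.29 -0.97]
```

```bash
python3 -m crank '[[[0.05,0,0.8],0],[[0,0,1],0],[[0,0,1],0],[[0,0,0.66],0],[[0,0,0.3],0],[[0,0,0],0]]' && python3 -m crank '[[[0,0,0],0],[[0,0,0],0],[[0,0,0],0],[[0,0,0],0],[[0,0,0],0],[[0,0,0],0],[[0,0,0],0],[[0,0,0],0],[[0,0,0],0],[[0,0,0],0]]' 0 60
```

```text
time: 17.52
ee_pos: [0.5498, 0.1134, 0.0858]
eef_rot: [0.875, 0.484, -0.0, -0.0]
ft_force: [-0.6, -0.4, 0.4]
width: 0.087
grip_force: 0.0
time: 18.77
ee_pos: [0.5496, 0.1135, 0.0857]
eef_rot: [0.875, 0.485, -0.0, -0.0]
ft_force: [-1.9, 1.2, -0.4]
width: 0.0155
grip_force: 59.9
```

```bash
python3 -m crank '[[[0,0,-0.2],0],[[0,0,-0.4],0],[[0,0,-0.6],0],[[0,0,-0.6],0],[[0,0,-0.6],0],[[0,0,-0.6],0],[[0,0,-0.6],0],[[0,0,-0.6],0],[[0,0,-0.4],0],[[0,0,-0.2],0],[[0,0,0],0],[[0,0,0],0]]'; python3 - <<'E'
from h import *
s=sensors.read_state();print(s["torque"],s["joint_positions"].round(2))
a=crop("top",200,140,130,140,3);b=crop("side",225,60,130,140,3)
cv2.imwrite("pics/c5.png",np.hstack([a,b]))
E
```

```text
time: 20.27
ee_pos: [0.5495, 0.1133, 0.2291]
eef_rot: [0.875, 0.484, -0.0, -0.0]
ft_force: [-0.7, -0.4, -4.8]
width: 0.0158
grip_force: 59.9
[-0.03526339 -0.1060123   0.02095038] [ 0.29  0.25 -0.67  1.59  0.16  1.35 -0.96]
```

View pics/c5.png

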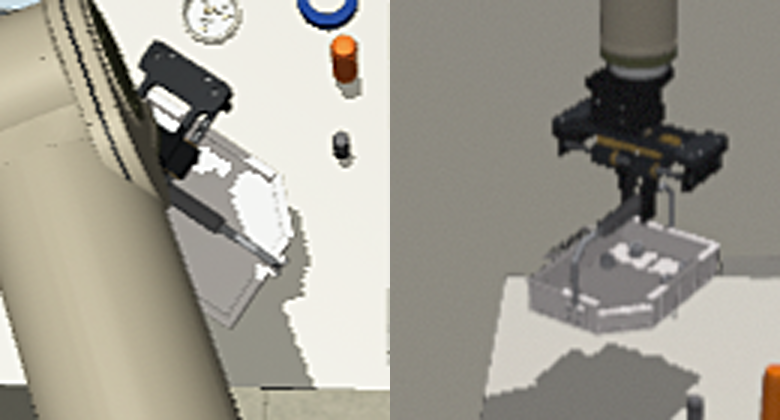

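The tote is up and level, its floor and the spacers seen at (630,255) in the right crop. The tool can't be commanded to tilt, so I'll see what the arm does near its reach limit.

```bash
python3 -m crank '[[[0,0,-0.5],0],[[0.2,0.2,-1],0],[[0.3,0.3,-1],0],[[0.4,0.4,-1],0],[[0.5,0.5,-1],0],[[0.6,0.6,-1],0],[[0.6,0.6,-1],0],[[0.6,0.6,-1],0],[[0.6,0.6,-1],0],[[0.6,0.6,-1],0],[[0.6,0.6,-1],0],[[0.6,0.6,-1],0]]'; python3 -c "
from h import *
s=sensors.read_state();print(s['joint_positions'].round(2),R.from_quat(s['eef_rot']).as_matrix()[:,2].round(3))"
```

```text
time: 21.88
ee_pos: [0.726, 0.1242, 0.4796]
eef_rot: [0.892, 0.45, 0.022, -0.03]
ft_force: [1.1, -2.9, -4.3]
width: 0.0153
grip_force: 59.9
[-0.28  0.74  0.37  0.35 -0.36  2.05 -0.81] [ 0.011  0.073 -0.997]
```

```bash
python3 -m crank '[[[0,0,0],0],[[0,0,0],0]]';python3 -m crank '[[[0.3,0.3,-0.5],0],[[0.3,0.3,-0.5],0],[[0,0,0],0]]'; python3 -c "
from h import *
s=sensors.read_state();print(s['joint_positions'].round(2),R.from_quat(s['eef_rot']).as_matrix()[:,2].round(3))"
```

```text
time: 22.12
ee_pos: [0.7255, 0.1235, 0.4797]
eef_rot: [0.892, 0.45, 0.021, -0.03]
ft_force: [-0.3, 0.2, -4.3]
width: 0.0153
grip_force: 59.9
time: 22.5
ee_pos: [0.7588, 0.1408, 0.4818]
eef_rot: [0.887, 0.459, 0.05, -0.014]
ft_force: [0.4, -0.9, -4.0]
width: 0.0151
grip_force: 59.9
[-0.25  0.83  0.27  0.17 -0.3   2.06 -0.84] [ 0.077  0.071 -0.995]
```

Tilt builds up as the arm pushes past its limit (6° so far). I'll keep pushing up and outward.

```bash
python3 -m crank '[[[0,0,-0.7],0],[[0,0,-1],0],[[0,0,-1],0],[[0,0,0],0]]'; python3 -c "
from h import *
s=sensors.read_state();print(s['joint_positions'].round(2),R.from_quat(s['eef_rot']).as_matrix()[:,2].round(3))"
```

```text
time: 23.0
ee_pos: [0.7425, 0.1337, 0.5372]
eef_rot: [0.886, 0.456, 0.086, -0.002]
ft_force: [1.0, 0.2, -2.7]
width: 0.0156
grip_force: 59.9
[-0.25  0.76  0.3   0.16 -0.32  2.06 -0.84] [ 0.15   0.082 -0.985]
```

```bash
python3 -m crank '[[[0.5,0.5,-0.5],0],[[0.5,0.5,-0.5],0],[[0,0,0],0]]'; python3 -c "
from h import *
s=sensors.read_state();print(s['joint_positions'].round(2),R.from_quat(s['eef_rot']).as_matrix()[:,2].round(3))"
```

```text
time: 23.38
ee_pos: [0.7481, 0.1299, 0.535]
eef_rot: [0.887, 0.453, 0.088, -0.001]
ft_force: [0.9, -0.3, -4.2]
width: 0.0153
grip_force: 59.9
[-0.28  0.8   0.8   0.16 -0.77  2.06 -0.8 ] [ 0.156  0.081 -0.984]
```

```bash
cat > st.py <<'E'
from h import *
s=sensors.read_state();X=R.from_quat(s['eef_rot']).as_matrix()
# tote axes: y=tool y *-1 , x: tool x (tote x along tool x), z=-tool z
n=np.array([0,0,1.]);T=np.c_[X[:,0],-X[:,1],-X[:,2]];g=T.T@-n
print("j",s['joint_positions'].round(2),"tilt",np.degrees(np.arccos(-g[2])).round(1),"downhill in tote",(np.degrees(np.arctan2(g[1],g[0]))%360).round(1),s["torque"].round(2))
E
python3 -m crank '[[[0,0,0],0.6],[[0,0,0],1],[[0,0,0],1],[[0,0,0],1],[[0,0,0],1],[[0,0,0],1],[[0,0,0],1],[[0,0,0],1],[[0,0,0],1],[[0,0,0],0.6],[[0,0,0],0]]';python3 st.py
```

```text
time: 24.75
ee_pos: [0.7476, 0.1322, 0.5348]
eef_rot: [0.982, -0.166, 0.069, -0.056]
ft_force: [1.1, 0.6, -3.6]
width: 0.0154
grip_force: 59.9
j [-0.28  0.8   0.78  0.16 -0.76  2.06 -2.08] tilt 10.2 downhill in tote 229.1 [-0.23  0.33  0.02]
```

```bash
python3 -m crank '[[[0,0,-0.5],0],[[0,0,-0.7],0],[[0,0,-0.7],0],[[0,0,-0.7],0],[[0,0,-0.7],0],[[0,0,0],0]]';python3 st.py
```

```text
time: 25.5
ee_pos: [0.7207, 0.122, 0.5939]
eef_rot: [0.978, -0.168, 0.102, -0.069]
ft_force: [0.3, 1.0, -4.9]
width: 0.0153
grip_force: 59.9
j [-0.24  0.69  0.3   0.16 -0.32  2.06 -2.13] tilt 14.1 downhill in tote 223.6 [-0.17  0.53  0.03]
```

```bash
python3 -m crank '[[[0,0,-0.7],0],[[0,0,-0.7],0],[[0,0,-0.7],0],[[0,0,-0.7],0],[[0,0,-0.7],0],[[0,0,-0.4],0],[[0,0,0],0],[[0,0,0],0],[[0,0,0],0],[[0,0,0],0]]';python3 st.py; python3 - <<'E'
from h import *
p=sensors.read_state()["ee_pos"];u=[proj(n,p)[0].astype(int) for n in("top","side")];print(u)
c=[]
for n,q in zip(("top","side"),u):
    x=max(0,min(540,q[0]-50));y=max(0,min(280,q[1]-50));c.append(crop(n,x,y,100,120,4))
cv2.imwrite("pics/c6.png",np.hstack(c))
E
```

```text
time: 26.75
ee_pos: [0.6896, 0.1124, 0.6566]
eef_rot: [0.972, -0.168, 0.142, -0.086]
ft_force: [-0.5, -0.0, -4.0]
width: 0.0157
grip_force: 59.9
j [-0.24  0.6   0.29  0.16 -0.32  2.06 -2.13] tilt 19.1 downhill in tote 220.9 [-0.21  0.61 -0.05]
[array([203,  70]), array([355,   2])]
```

View pics/c6.png

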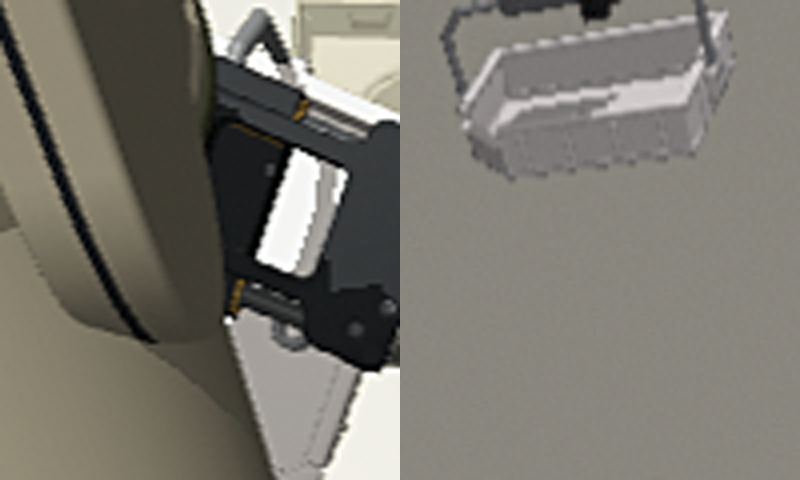

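```bash
cat > pr.py <<'E'
from h import *
def pose():
    s=sensors.read_state();X=R.from_quat(s['eef_rot']).as_matrix()
    T=np.c_[X[:,0],-X[:,1],-X[:,2]];g=s["ee_pos"]-X[:,2]*.0187
    return T,g-T@[.03,0,.104]
def pix2tote(n,u,v,z=.019):
    T,o=pose();c,d=ray(n,u,v);c=T.T@(c-o);d=T.T@d;return (c+d*(z-c[2])/d[2]).round(3)
E
python3 - <<'E'
from pr import *
T,o=pose()
print(pix2tote("top",225.5,102.5), pix2tote("top",153+320/4,20+475/4,.042))
for n in("top","side"):
    print(n,{k:proj(n,T@np.array(p)+o)[0].round(0).tolist() for k,p in dict(pick=(-.069,-.044,.012),pypx=(.095,.07,.042),pxmy=(.095,-.07,.042),mxpy=(-.095,.07,.042),cut1=(-.095,-.025,.042),cut2=(-.05,-.07,.042)).items()})
E
```

```text
[-0.    -0.036  0.019] [-0.053 -0.071  0.042]
top {'pick': [218.0, 142.0], 'pypx': [178.0, 18.0], 'pxmy': [262.0, 54.0], 'mxpy': [142.0, 131.0], 'cut1': [199.0, 152.0], 'cut2': [233.0, 137.0]}
side {'pick': [327.0, 37.0], 'pypx': [385.0, 2.0], 'pxmy': [375.0, 24.0], 'mxpy': [327.0, 12.0], 'cut1': [319.0, 26.0], 'cut2': [328.0, 32.0]}
```

```bash
cat > w.py <<'E'
from pr import *
import sys
# warp top view to tote floor plane (z=.019), 2px/mm... 3 px per mm
def warp(n,z=.012):
    T,o=pose();im=vision.camera(n)
    q=np.array([(-.1,-.075),(.1,-.075),(.1,.075),(-.1,.075)])
    src=np.array([proj(n,T@np.array([a,b,z])+o)[0] for a,b in q],np.float32)
    dst=np.array([((a+.1)*2000,(.075-b)*2000) for a,b in q],np.float32)
    return cv2.warpPerspective(im,cv2.getPerspectiveTransform(src,dst),(400,300),flags=cv2.INTER_CUBIC)[:,:,::-1]
E
python3 - <<'E'
from w import *
cv2.imwrite("pics/w1.png",warp("top"))
E
python3 -m crank '[[[0,0,0],0],[[0,0,0],0],[[0,0,0],0],[[0,0,0],0],[[0,0,0],0]]' >/dev/null; python3 - <<'E'
from w import *
a=cv2.imread("pics/w1.png");b=warp("top");cv2.imwrite("pics/w2.png",b)
d=np.abs(a.astype(int)-b).sum(2);print(d.max(),(d>60).sum())
c=warp("side")
cv2.imwrite("pics/c7.png",np.hstack([b,c]))
E
python3 st.py
```

```text
344 2917
j [-0.24  0.6   0.29  0.16 -0.32  2.06 -2.13] tilt 19.1 downhill in tote 220.8 [-0.24  0.61 -0.04]
```

View pics/c7.png

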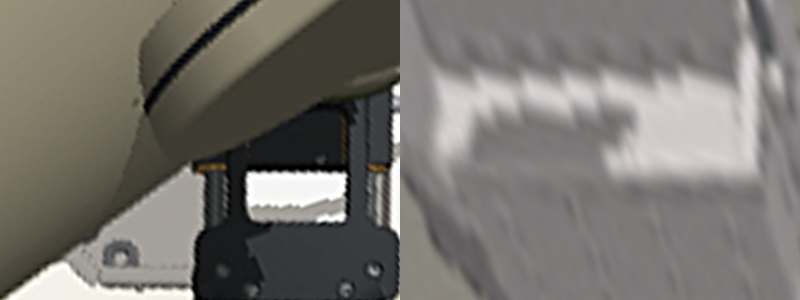

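The spacer seen at (120,250) in the left warp has now reached the cut-off corner's wall, while earlier it was mid-tote. The arm hides the rest, so I'll carry the tipped tote, keeping its tilt, to where the top camera sees that corner.

```bash
python3 - <<'E'
from pr import *
s=sensors.read_state();X=R.from_quat(s['eef_rot']).as_matrix();print(s["ee_pos"].round(3),X.round(3).tolist())
print(X.T@(np.array([.56,-.2,.42])-s["ee_pos"])/.03)
E
```

```text
[0.689 0.112 0.657] [[0.903, -0.301, 0.306], [-0.35, -0.929, 0.119], [0.248, -0.214, -0.945]]
[-2.21161604 12.66676951  4.90905864]
```

```bash
python3 -m crank '[[[-0.05,0.3,0.15],0],[[-0.1,0.6,0.25],0],[[-0.2,0.9,0.35],0],[[-0.2,0.9,0.4],0],[[-0.2,1,0.4],0],[[-0.2,1,0.4],0],[[-0.2,1,0.4],0],[[-0.2,1,0.4],0],[[-0.2,1,0.4],0],[[-0.2,1,0.4],0],[[-0.2,1,0.4],0],[[-0.2,1,0.4],0]]';python3 st.py;python3 -m crank '[[[-0.1,0.8,0.3],0],[[-0.1,0.6,0.2],0],[[0,0.3,0.1],0],[[0,0,0],0],[[0,0,0],0],[[0,0,0],0],[[0,0,0],0],[[0,0,0],0]]';python3 st.py; python3 - <<'E'
from w import *
cv2.imwrite("pics/a_t.png",warp("top",.019));cv2.imwrite("pics/a_s.png",warp("side",.019))
t=cv2.imread("pics/a_t.png")
g=cv2.cvtColor(t,cv2.COLOR_BGR2GRAY)[100:300,0:200];print(cv2.resize(g,(40,40),interpolation=cv2.INTER_AREA)[::2]//26)
E
```

```text
time: 29.12
ee_pos: [0.5736, -0.1487, 0.4483]
eef_rot: [0.972, -0.168, 0.143, -0.086]
ft_force: [0.1, -0.1, -4.7]
width: 0.0154
grip_force: 59.9
j [-0.11  0.02  0.42  1.4  -0.22  1.46 -1.61] tilt 19.2 downhill in tote 220.8 [-0.24  0.64 -0.01]
time: 30.12
ee_pos: [0.5591, -0.1908, 0.4196]
eef_rot: [0.972, -0.167, 0.143, -0.086]
ft_force: [0.0, -1.0, -3.9]
width: 0.015
grip_force: 59.9
j [-0.06  0.02  0.46  1.46 -0.24  1.42 -1.51] tilt 19.2 downhill in tote 220.8 [-0.25  0.67  0.01]
[[6 9 9 9 4 6 9 9 9 9 9 9 6 5 5 5 5 5 5 5 5 5 5 5 5 5 5 5 5 6 6 3 1 1 1 1
  1 1 1 1]
 [7 9 9 9 5 6 9 9 9 9 9 9 5 5 5 5 5 5 5 5 5 5 5 5 5 5 5 5 5 5 5 6 6 5 1 1
  1 1 1 1]
 [6 9 9 9 5 6 9 9 9 9 9 8 5 5 5 5 5 5 5 5 5 5 5 5 5 5 5 5 5 5 5 5 6 5 1 1
  1 1 1 1]
 [5 8 9 9 3 6 9 9 9 9 9 9 9 8 9 7 5 5 5 5 5 5 5 5 5 5 5 5 5 5 5 5 6 5 1 1
  1 1 1 1]
 [8 9 9 8 4 6 9 9 9 9 9 9 9 9 9 9 6 5 5 5 5 5 5 5 5 5 5 5 5 5 6 5 5 4 1 1
  1 1 1 1]
 [4 9 9 8 5 6 9 9 9 9 9 9 9 9 9 9 7 5 5 5 5 5 5 5 5 5 5 5 5 5 6 4 2 2 2 2
  1 0 0 0]
 [3 8 9 9 4 7 9 9 9 9 9 9 9 9 8 5 5 5 5 5 5 5 5 5 5 5 5 5 5 6 5 2 0 0 1 0
  0 0 0 0]
 [6 9 9 8 4 6 9 9 
[... 387 characters left out ...]
 0 0 0 0
  0 0 0 0]
 [7 7 7 8 9 6 5 6 4 3 3 3 3 3 3 2 4 4 2 2 3 4 4 4 4 4 4 3 0 0 0 0 0 0 0 0
  0 0 0 0]
 [7 7 7 7 8 8 5 5 6 5 4 3 3 3 3 3 2 2 3 4 6 6 5 4 4 5 6 4 0 0 0 0 0 0 0 0
  0 0 0 0]
 [7 7 7 7 7 8 7 5 5 5 6 6 5 3 3 3 3 4 5 6 5 3 2 3 3 2 2 1 0 0 0 0 0 0 0 0
  0 0 0 0]
 [7 7 7 7 7 7 8 8 7 5 5 5 6 5 5 3 3 3 4 6 4 3 3 5 5 3 3 1 0 0 0 0 0 0 0 0
  0 0 0 0]
 [7 7 7 7 7 7 7 8 8 8 6 6 5 5 6 5 4 3 3 3 3 3 2 2 2 3 3 3 0 0 0 0 0 0 0 0
  1 2 3 3]
 [7 7 7 7 7 7 7 7 7 7 7 7 7 5 5 6 6 5 4 3 3 4 3 3 3 3 3 3 3 3 3 0 1 2 2 3
  3 4 4 5]
 [7 7 7 7 7 7 7 7 7 8 7 7 7 7 6 5 5 5 6 6 4 3 3 3 3 3 3 3 3 3 1 1 2 2 4 5
  5 5 4 3]
 [7 7 7 7 7 7 7 7 7 7 8 7 7 7 7 7 7 5 5 5 5 5 5 5 6 5 6 5 2 1 2 4 5 5 4 3
  2 2 2 3]]
```

```bash
python3 - <<'E'
import cv2,numpy as np
t=cv2.imread("pics/a_t.png");s=cv2.imread("pics/a_s.png")
o=np.zeros((600,800,3),np.uint8);o[:,:500]=cv2.resize(t[:,:250],(500,600));o[:225,500:]=cv2.resize(s,(300,225));o[225:450,500:]=cv2.resize(t,(300,225))
cv2.imwrite("pics/c8.png",o)
E
```

```text
(no output)
```

View pics/c8.png

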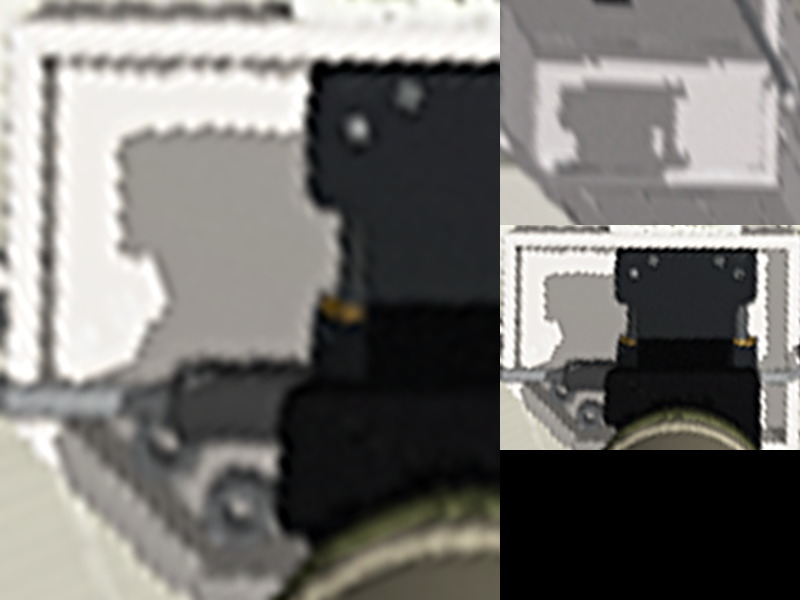

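Two spacers sit at the cut-off corner, (165,440) and (238,508) in the left panel, and the +y half of the floor is empty. The other two must be under the handle or gripper silhouette. I'll shift viewpoint in steps and combine the rectified frames numerically.

```bash
cat > snap.py <<'E'
from w import *
import sys
cv2.imwrite(f"pics/s_{sys.argv[1]}.png",warp("top",.019))
E
cat > comp.py <<'E'
import cv2,glob,numpy as np,sys
acc=np.zeros((300,400),int)
for f in sys.argv[1:]:
    i=cv2.imread(f).astype(int);g=i.mean(2);bad=((i[...,2]-i[...,0])>14)|(g<40)
    bad=cv2.dilate(bad.astype(np.uint8),np.ones((7,7)))>0
    acc=np.maximum(acc,np.where(bad,0,g))
h="0123456789"
m=cv2.resize(acc.astype(np.uint8),(80,60),interpolation=cv2.INTER_AREA)
for k in range(24,58): print(f"{75-2.5*k-1:6.1f} "+"".join("." if v<10 else h[min(9,v//26)] for v in m[k]))
E
python3 snap.py 0; python3 -m crank '[[[0,-0.4,0],0],[[0,-0.8,0],0],[[0,-0.8,0],0],[[0,-0.4,0],0],[[0,0,0],0],[[0,0,0],0]]'>/dev/null; python3 snap.py 1
python3 -m crank '[[[0,-0.4,0],0],[[0,-0.8,0],0],[[0,-0.8,0],0],[[0,-0.4,0],0],[[0,0,0],0],[[0,0,0],0]]'>/dev/null; python3 snap.py 2
python3 -m crank '[[[0,-0.4,0],0],[[0,-0.8,0],0],[[0,-0.8,0],0],[[0,-0.4,0],0],[[0,0,0],0],[[0,0,0],0]]'; python3 snap.py 3; for i in 0 1 2 3; do python3 comp.py pics/s_$i.png|cut -c1-60; done
```

```text
time: 32.62
ee_pos: [0.6239, 0.0084, 0.4657]
eef_rot: [0.972, -0.168, 0.143, -0.085]
ft_force: [1.1, 0.0, -4.6]
width: 0.0155
grip_force: 59.9
  14.0 .898469999985555555555555555555563...................
  11.5 4998369999997665555555555555555565...................
   9.0 5999469999999897555555555555555563...................
   6.5 8998569999999998555555555555555563...................
   4.0 6998469999999999655555555555555542...................
   1.5 59994699999999997555555555555563.....................
  -1.0 49985699999999997555555555555561.....................
  -3.5 3898479999999998555555555555556......................
  -6.0 3898479999999985555555555555565......................
  -8.5 5998469999999965555555555555566......................
 -11.0 2995269999999855555666666566664......................
 -13.5 .99.079999999755655543444344454......................
 -16.0 .6932699999875566422.................................
 -18.5 .3983479875455554..20................................
 -21.0 13654445544444432..321111111.........................
 -23.5 4655655555553333212222222221.......
[... 6638 characters left out ...]
.............................
 -43.5 .....................................................
 -46.0 .....................................................
 -48.5 .....................................................
 -51.0 .....................................................
 -53.5 .....................................................
 -56.0 .....................................................
 -58.5 .....................................................
 -61.0 .....................................................
 -63.5 .....................................................
 -66.0 .....................................................
 -68.5 .....................................................
```

```bash
python3 -m crank '[[[0,0.5,0],0],[[0,1,0],0],[[0,1,0],0],[[0,1,0],0],[[0,1,0],0],[[0,0.8,0],-0.4],[[0,0.5,0],-0.8],[[0,0,0],-1],[[0,0,0],-0.8],[[0,0,0],-0.4],[[0,0,0],0],[[0,0,0],0]]'; python3 st.py; python3 snap.py 4; python3 -m crank '[[[0,0,0],0],[[0,0,0],0],[[0,0,0],0],[[0,0,0],0],[[0,0,0],0],[[0,0,0],0]]'>/dev/null;  python3 snap.py 5; for i in 4 5; do python3 comp.py pics/s_$i.png|cut -c1-60|tail -24; done
```

```text
time: 34.17
ee_pos: [0.572, -0.153, 0.4288]
eef_rot: [0.984, 0.064, 0.159, -0.05]
ft_force: [0.3, -0.2, -4.0]
width: 0.0151
grip_force: 59.9
j [-0.1   0.01  0.42  1.45 -0.22  1.42 -1.12] tilt 19.2 downhill in tote 193.7 [-0.25  0.71 -0.01]
 -11.0 45433345544541.......................................
 -13.5 23322223333330.......................................
 -16.0 3333333333333........................................
 -18.5 3333333333332........................................
 -21.0 2333333344442........................................
 -23.5 ...13333456641.......................................
 -26.0 .....033445664.......................................
 -28.5 ........124566........0..............................
 -31.0 ...........154.....001...............................
 -33.5 ............1....0112................................
 -36.0 .................0..0................................
 -38.5 ....................0................................
 -41.0 .....................................................
 -43.5 .....................................................
 -46.0
[... 1367 characters left out ...]
.............................
 -43.5 .....................................................
 -46.0 .....................................................
 -48.5 ...........0.........................................
 -51.0 .....................................................
 -53.5 ...10........0.....10............................0...
 -56.0 ...000.......00..................................20..
 -58.5 .............0...01..............................00..
 -61.0 .................010.................................
 -63.5 ...............0..1..................................
 -66.0 .....010....00....0..0...............................
 -68.5 .........00.0.....0.........00.......................
```

```bash
python3 -m crank '[[[0,0,0],0.5],[[0,0,0],1],[[0,0,0],1],[[0,0,0],1],[[0,0.4,0],0.5],[[0,0.8,0],0],[[0,0.8,0],0],[[0,0.5,0],0],[[0,0.3,0],0],[[0,0,0],0],[[0,0,0],0],[[0,0,0],0]]'; python3 st.py; python3 snap.py 6; for i in 6; do python3 comp.py pics/s_$i.png|cut -c1-60|tail -26; done
```

```text
time: 36.52
ee_pos: [0.542, -0.2271, 0.4094]
eef_rot: [0.964, -0.208, 0.139, -0.092]
ft_force: [-0.0, 0.7, -3.7]
width: 0.0154
grip_force: 59.9
j [-0.02  0.03  0.5   1.48 -0.27  1.42 -1.5 ] tilt 19.2 downhill in tote 225.6 [-0.23  0.65  0.03]
  -6.0 37995699999999999965555555555555531..0...............
  -8.5 389946999999999996555555555555555....................
 -11.0 389946999999999985555555555555554....................
 -13.5 .59846999999999845555555555555563....................
 -16.0 .39946999999878955555556555555563....................
 -18.5 .59845898587555665543224333323241....................
 -21.0 .78944587.4555545532.................................
 -23.5 144643344444554323221111.............................
 -26.0 33444443344444433223333301111111.....................
 -28.5 45555556555555566223333222222222.....................
 -31.0 146656566666666641.2222222222222.....................
 -33.5 ..266665454545442112222222222222.....................
 -36.0 ....7998433332201212222222222221.....................
 -38.5 ....289963333330122222222222221......................
 -41.0 .....19855533333334421111233331......................
 -43.5 ......3855643333346522221256550......................
 -46.0 .......15555433335642333225665.......................
 -48.5 ........1555643334433344324553.......................
 -51.0 .........045554333333244334553.......................
 -53.5 ..........25555433333222335663.......................
 -56.0 ...........1455543333322335554.......................
 -58.5 ............155553333333344443.......................
 -61.0 .............24555433333333333.......................
 -63.5 ..............1555643333333333.......................
 -66.0 ...............255544333333334.......................
 -68.5 ................15544333333333.......................
```

```bash
python3 - <<'E'
from w import *
w=warp("side",.019);cv2.imwrite("pics/s_side6.png",w)
g=cv2.cvtColor(w,cv2.COLOR_BGR2GRAY)
T,o=pose()
for n in("top","side"):
    c,_=ray(n,320,200);print(n,"cam in tote",(T.T@(c-o)).round(2))
m=cv2.resize(g,(100,60),interpolation=cv2.INTER_AREA)
for k in range(10,56): print(f"{75-2.5*k-1:6.1f} "+"".join("%x"%(v//16) for v in m[k]))
E
```

```text
top cam in tote [0.03 0.28 0.83]
side cam in tote [ 0.65 -0.83  0.76]
  49.0 889999998777788888888888888777777777777777777777777777777777777777777777777777777555569ceedb98899999
  46.5 999999999877778888888888888777777777777777777777777777777777777777777777777787787655568bdedba9889999
  44.0 8999999998776777777777777777777777777777777777777777777777777777777777777777777887655579cedb99989999
  41.5 8999999998876677777777777777777777777777777777777777777777777777777777777777777777765557addb88888899
  39.0 89999999888777777777777777777877788887778877777777788877777777777777777777777777777655468bcb87788889
  36.5 89999999888989999999999999988997789aa877998777777778a9877777788888888888888888888888865568aa87788888
  34.0 999999998899abbbbbbbbbbbbbbb9ab988accb989bb999999999bca9999999aaaaaaaaaaaaaaaaaaabbbb965568888888888
  31.5 899999999889accdcccccccccddcbbccbabcddbbbcccbbbbbbbbcccbbbccccccccccccccccccccccccccdca7556777888888
  29.0 899999998899acdddddddddddddddccddcccdddcccddccccccccddddcddddddddddddddddddddddddddddddb755667899888
  26.5 899999998889acddddddddddddddddddddddddddddddddddddd
[... 3237 characters left out ...]
8888888accccccccccccccccccccccccccccccccccba88899988
 -51.0 cccccccdcccba88788877887788878888888888888887778888877889aaaaaa999999999aaaaaaaaaaaaaaaaaaa998999988
 -53.5 ddcccccccccccb98777777777788777887777777777777777777777788888888777777788888888888988888888899998889
 -56.0 ddccccccccccccb9877777777778877777777777777778877777777777777777776777777777777778987777777789999988
 -58.5 ddccccccccccddcb988877877778877777777777777778887777777777777777777777777777777777998777777789999988
 -61.0 cdcccccccccccddcba9987777777877777777777777777888777777777777777777777777777777777888777777778999888
 -63.5 bcdcccccccccccccccbaa9877777777777777777777777777777777777777777777877777777777777788877777777899998
```

```bash
python3 -m crank '[[[0,0,0],-0.6],[[0,0,0],-1],[[0,0,0],-1],[[0,0,0],-1],[[0,0,0],-1],[[0,0,0],-0.4],[[0.9,0,0],0],[[0.7,0,0],0],[[0.5,0,0],0],[[0.3,0,0],0],[[0.1,0,0],0],[[0,0,0],0]]'; python3 st.py; python3 -m crank '[[[-0.2,0,0],0],[[-0.5,0,0],0],[[-0.7,0,0],0],[[-0.7,0,0],0.3],[[-0.4,0,0],0.8],[[0,0,0],1],[[0,0,0],1],[[0,0,0],0.6],[[0,0,0],0],[[0,0,0],0],[[0,0,0],0]]'>/dev/null;python3 st.py; python3 snap.py 7; for i in 7; do python3 comp.py pics/s_$i.png|cut -c1-60|tail -26; done
python3 - <<'E'
from w import *
w=warp("side",.019)
g=cv2.cvtColor(w,cv2.COLOR_BGR2GRAY)
m=cv2.resize(g,(100,60),interpolation=cv2.INTER_AREA)
for k in range(28,54): print(f"{75-2.5*k-1:6.1f} "+"".join("%x"%(v//16) for v in m[k][:70]))
E
```

```text
time: 38.12
ee_pos: [0.6097, -0.2094, 0.4337]
eef_rot: [0.977, 0.134, 0.162, -0.039]
ft_force: [-0.0, -0.6, -4.0]
width: 0.0154
grip_force: 59.9
j [-0.02  0.17  0.49  1.29 -0.32  1.47 -0.86] tilt 19.1 downhill in tote 185.6 [-0.22  0.62 -0.05]
j [-0.02  0.03  0.5   1.48 -0.26  1.42 -1.32] tilt 19.2 downhill in tote 215.2 [-0.22  0.6  -0.  ]
  -6.0 5892358999886555555555555555410......................
  -8.5 69973589985555555555555555553........................
 -11.0 49984578865555555555555555550........................
 -13.5 1998445555555555555555555555.........................
 -16.0 1997335555555555565555555554.........................
 -18.5 .596234555555544432111232231.........................
 -21.0 .475233455554321.....................................
 -23.5 0444333334553221.....................................
 -26.0 444544442332222211211211211..........................
 -28.5 6555566423233332222222222220.........................
 -31.0 4555556523333332222222222110.........................
 -33.5 .02345543333322122222221.............................
 -36.0 ...055554333333212
[... 2156 characters left out ...]
-38.5 cccccccb9777787656776666777777788888777777777777877889aaaaabcccddddddd
 -41.0 cccccddcb877777767787777888778888888878778777778888889cdcccccddddddeed
 -43.5 ccccccddca87777777888888888888888888888888888888888889bddddddddddddddd
 -46.0 cccccccddca8777778888888888888888888888888888888888888abcccccccbbbbbbb
 -48.5 ccccccccccb977778888888887788788888888888888888888888889aaaa9999999999
 -51.0 cccccccccccca877788888887778877777778888877777777777888888888888877777
 -53.5 ccccccccccdcca87778887787778887777777888877777777777788777777777887777
 -56.0 cccccccccccdcca8777877788877788777777788887777788777777877777777888777
 -58.5 cccccccccccccdcb977777788877778777888787778888788887877787777877788877
```

```bash
python3 -m crank '[[[0,0,0],-0.6],[[0,0,0],-1],[[0,0,0],-1],[[0,0,0],-1],[[0,0,0],-1],[[0,0,0],-1],[[0,0,0],-0.6],[[0,0,0],0],[[0,0,0],0],[[0,0,0],0],[[0,0,0],0],[[0,0,0],0]]' >/dev/null; python3 st.py; python3 -m crank '[[[0,0,0],0.5],[[0,0,0],1],[[0,0,0],1],[[0,0,0],1],[[0,0,0],1],[[0,0,0],1],[[0,0,0],1],[[0,0,0],0.5],[[0,0,0],0],[[0,0,0],0],[[0,0,0],0],[[0,0,0],0]]';python3 st.py; python3 snap.py 8; for i in 8; do python3 comp.py pics/s_$i.png|cut -c1-60|tail -26; done
python3 - <<'E'
from w import *
w=warp("side",.019)
g=cv2.cvtColor(w,cv2.COLOR_BGR2GRAY)
m=cv2.resize(g,(100,60),interpolation=cv2.INTER_AREA)
for k in range(28,54): print(f"{75-2.5*k-1:6.1f} "+"".join("%x"%(v//16) for v in m[k][:70]))
E
```

```text
j [-0.01  0.03  0.49  1.48 -0.26  1.42 -0.46] tilt 19.1 downhill in tote 165.6 [-0.19  0.66 -0.1 ]
time: 42.6
ee_pos: [0.5414, -0.2274, 0.4093]
eef_rot: [0.971, -0.174, 0.142, -0.087]
ft_force: [-0.7, -0.8, -4.2]
width: 0.0155
grip_force: 59.9
j [-0.02  0.03  0.51  1.48 -0.26  1.42 -1.43] tilt 19.1 downhill in tote 221.6 [-0.23  0.67 -0.03]
  -6.0 4898459999998997555555555555555421...................
  -8.5 38994599999999745555555555555550.....................
 -11.0 .798469999999965555555555555555......................
 -13.5 .798479999999975555555555555554......................
 -16.0 .798469999865545555555555556565......................
 -18.5 .398457998531..2454422333333232......................
 -21.0 .1993335775311112321.................................
 -23.5 126743223443333312221................................
 -26.0 344444444444444322332111111111.......................
 -28.5 5655666655565443212222222222220......................
 -31.0 5555556666665333312222222222220......................
 -33.5 .13664455444423321222222222221.......................
 -36.0 ...185444333333321
[... 2156 characters left out ...]
-38.5 cccddca87778776666666666777777777777777777777777776667888888889abccccc
 -41.0 cccccdca98777777777888777888887777777778877777777777789bbbbbbbbccccccc
 -43.5 ccccccdcb988777788888888888888888888888888888888777789bcdddddddddddddd
 -46.0 cccccccccba9877788888888888888888888888888888888888889bcddddddddddddcc
 -48.5 cccccccccccb987778888888888888888888888888888888888888abbbbbbbbbbbbbbb
 -51.0 cccccccccddcb987778888888888888888888888888888888888888999999999999999
 -53.5 ccccccccccddcba8778888877878888788888877888877887888778877887777887777
 -56.0 ccccccccccccccba878888877777787777777777777777777777777777777777777777
 -58.5 ddcccccccccccccca98887777776777777777777777777777777777777777777778777
```

```bash
cat > pf.py <<'E'
import cv2,sys
g=cv2.cvtColor(cv2.imread(f"pics/s_{sys.argv[1]}.png"),cv2.COLOR_BGR2GRAY)[170:280,10:170]
m=cv2.resize(g,(80,36),interpolation=cv2.INTER_AREA)
print("cols x=-95+2*... 1 col=1mm, from -95mm")
for k in range(36): print(f"{75-(170+110*(k+.5)/36)/2:6.1f} "+"".join("%x"%(v//16) for v in m[k]))
E
python3 pf.py 8
python3 -m crank '[[[0,-0.4,0],0],[[0,-0.8,0],0],[[0,-0.8,0],0],[[0,-0.4,0],0],[[0,0,0],0],[[0,0,0],0]]'>/dev/null; python3 snap.py 9; python3 pf.py 9
python3 -m crank '[[[0,-0.4,0],0],[[0,-0.6,0],0],[[0,-0.3,0],0],[[0,0,0],0],[[0,0,0],0]]'; python3 snap.py 10; python3 pf.py 10
```

```text
cols x=-95+2*... 1 col=1mm, from -95mm
 -10.8 fffed9769cffffffffffeeffeffffec9789999999999999999999999999999999999999985212333
 -12.3 fffec867adffffffffffffffffffffc87899999999999999999999999999999999999aa974112344
 -13.8 ffffc867beffffffffffffffffffffeb8899999999999999999999999999999999999aa963001234
 -15.3 ffffd967befffffeeffffffeccdfffda9999999999999999999999999999999999999aaa73000012
 -16.9 fffec977adeffffffffedcb987899876678899999998999999999999999999aa99999aa974100000
 -18.4 fffeb7668abdeffffffda87644432223445678998777777777888888888778998777888753211110
 -19.9 ffffb7556789bdeefffca86543332332223456766544443334444455544345554334454432211111
 -21.5 ffffd8434556789bcdca987533444444332345543332232222211222211122211112111111111111
 -23.0 bcded954444444567888875444455555543334433333333322111221111221111222111111111111
 -24.5 77899755555444455677865555665555554322334444444322222222332222222222222210011111
 -26.0 67776666666666666677766677776666664322345545554323333333333333333333333210011111
 -27.6 88887888888888888888777889988777665433344434554333333333333333333333334321001111
 -29.
[... 7966 characters left out ...]
3.5 cccccccccccccccccccba889999aaaaa999765566667777665444787545544333344444332223322
 -55.1 cccccccccccccccccdddba999999aaaaaaa865566566666666544455444433334333322222222222
 -56.6 cccccccccccccccdddddcccca9999999999766665556655555544333333333333322222222222222
 -58.1 cccccccdccccddddddccccddb8788877887656655455554444443332222222222222222222222222
 -59.7 ccddddddcccccddccba988aca8666655665555554444443333332222222222222222222222222222
 -61.2 cbcdddccba889bba8776556775555555444444443343332222222222222222222222222222222222
 -62.7 889acb98765457765444445544455554444443333333222222222222222222222222222222222222
 -64.2 54567654444455444455555555555444444333332222222222222222222222222222222222222222
```

The last frame shows four bright bores in a row along the cut-off wall, in tote coordinates (mm) about (-82,-21), (-66,-28), (-53,-40) and (-41,-52). They are about 17 mm apart, so all four spacers are in the corner. I'll settle and hand in.

```bash
python3 -m crank '[[[0,0,0],0],[[0,0,0],0],[[0,0,0],0],[[0,0,0],0]]'; python3 st.py; python3 -c "
from bench import r
print(r.close_job())"
```

```text
time: 44.68
ee_pos: [0.5763, -0.1248, 0.4335]
eef_rot: [0.971, -0.174, 0.142, -0.087]
ft_force: [0.4, -0.5, -4.3]
width: 0.0158
grip_force: 59.9
j [-0.14  0.    0.39  1.45 -0.2   1.42 -1.67] tilt 19.1 downhill in tote 221.6 [-0.26  0.67 -0.03]
the job is handed in; nothing more can be done
None
```

I scanned the label and stood the scanner back in its stand, and the arm is still holding the tote steady in the air at about 19° with all four spacers in the cut-off corner; I handed in at 44.7 s and got no verdict back.

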